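# Seat a notched scraper blade on its locating pin and close the keeper

### The arm

A 7-joint arm with a two-finger parallel gripper is mounted at the origin on the work surface. World frame = base frame: x ahead of the robot, y to its left, z up, the work surface at z = 0. Lengths are in mm, angles in degrees, forces in N, time in s.
With the tool pointing down it reaches from about 425 to 875 mm from the base axis. Payload 9.9 kg.
Tool frame: the origin (TCP) lies between the finger pads; the fingertips stand 19 mm ahead of it and the grasp point (between the pads) is the TCP (ctrl.tip_extent is the distance from the TCP to the fingertips, in mm); z points along the fingers, y is the line along which they close (so a half turn about z gives the same grasp; the last joint's range is limited). The gripper opens to 85 mm and grips with 20 to 120 N. Pads are 22 mm wide; open, the fingers measure 114 mm over their backs; the gripper's body (76 mm by 85 mm) begins 54 mm behind the grasp point. The pads swing forward as they close: fully open they stand 13 mm farther back than shut.
Start: joints at [70.657, 32.985, 1.427, 82.34, -0.859, 64.687, -3.237], TCP at [169.486, -653.378, 212.489] pointing down, gripper open.
Joint ranges: [-157.87, 157.87], [-19.46, 123.44], [-87.15, 90], [11.01, 140.99], [-62.26, 242.26], [9.8, 113.94], [-161.44, 161.44]. Speed limits (degrees/s): [127.2, 127.2, 172.46, 172.46, 180, 180, 180].

### API

Orientations are given as a 3x3 rotation matrix whose columns are the frame's x, y, z axes.
In Python, from rig import ctrl gives the robot as it stands. The module is installed in compiled form; this text tells all that it offers.
- The arm moves only by the shell command python3 -m crank 'ROWS' [OPENING] [FORCE]. ROWS is a JSON object of lists of equal length, an entry for each row: "slide": the shift along the tool's x, y, z in m, a list of three; "twist": the turn, a rotation vector about the tool's x, y, z in degrees, a list of three. In form: {"slide": [[dx, dy, dz], ...], "twist": [[wx, wy, wz], ...]}. A call has 1 to 8 rows; each row shifts and turns the commanded pose from where the row before left it, along the tool's axes as they then stand; what a row does not reach is not made up. A row lasts 1/8 s, in which the tool goes at most 62.5 mm and 10.7 degrees, less where a joint would pass 70% of its speed; a pose out of reach is approached as far as the arm can. A call with a gripper value outside its range is refused whole. OPENING is the opening, from 0 (shut) to 1 (fully open), set as the call begins (- or left out, the last holds). The fingers move at their own pace and stop on an object; FORCE is the grip in N (left out, the last holds). Time passes only in rows, so rows that do not move let the fingers close. It gives the time, the measured TCP pose, the force, the opening and the grip force at its end, in the units of the state.
- ctrl.observe(): the state, without advancing time (a new reading comes with each control period).
- ctrl.grab_frame(name): name is "scene" or "side" or "wrist"; returns (picture, depth): 400x640x3 uint8, blue, green, red; 400x640 float32, mm along the optical axis (not along the pixel's ray), 0 where there is no reading.
- ctrl.camera_params(name): a dict with "mtx" (3x3 intrinsics, pixels), "world_from_camera" (4x4, takes a point from camera to world coordinates); the wrist camera has in their place "T_tool_cam" (4x4, takes a point from camera to tool coordinates, whose origin is the TCP and whose axes are the flange's). Camera axes: x right, y down, z forward; pixel columns grow to the right and rows downward; lengths in mm; the calibration is good to about 2 mm. A picture is of the moment at which its call begins: read the wrist's pose just before it. camera_params takes no time and is no camera call.
- ctrl.sign_off(): hands the job in; it is judged then, once.
Trained networks look in the newest picture that a camera, given by its name, has taken for a name from the list of things; names that differ only in an ending like _2 or _b are one class to them, and where a whole thing is asked for, a point or a joint stands for the part that bears it (a point fixed in the world has none). Each returns a list of dicts, best first, with "p" (0 to 1); they miss things now and then, are a little off and sometimes report something else, mostly with a low value. They report only what shows in the picture. A call takes as long as a camera call. They do not tell look-alikes from the thing itself.
- ctrl.spot_in(camera, query): "point" ([x, y, z] in mm, in world coordinates, good to about 4 mm: the middle of the surface that is visible of it).
The state is a dict: "clock": time; "joint_pos": joint angles; "joint_velocities": joint speeds; "joint_torque": joint torques, N m; "eef_pos": TCP position; "tcp_rot": TCP orientation; "contact_force": force on the tool from outside, world axes, zero at the start; "wrist_torque": the same for the moment, N m; "gripper_width": opening from 0.0 (shut) to 1.0 (fully open); "grip_force": force on a finger pad.
Only numpy, scipy, OpenCV 4.12 (cv2) and the standard library are available. Lean on these libraries where they do the work, as an engineer would, in place of code of your own. Each camera call takes 0.05 s, during which the arm holds its last target. There are 200 camera calls.

### The job

Fit the notched scraper blade into the bench holder: lay it flat and straight along the rail, slide it forward until its notch has pushed the sprung locating pin back to its hard stop, and keep a steady push of about one kilo (10 N) on it for a second so that you know it is fully home, barely pressing down and never forcing it (at most two kilos). Then let go of the blade, leave it home, swing the keeper across over it as far as it goes and let go. Leave the plain blade, the white figurine and the jar where they are.

Things in the scene. Friction and masses are not known exactly. Their poses are not given: they have to be found in the camera images.
- blade: Notched steel scraper blade, loose, 120 x 44 x 6 mm, 0.15-0.31 kg, flat on a rest. Origin: centre of its underside; +x along its length to the notched end (roughly away from the robot), z up. Open notch in the middle of the +x end: 10 mm wide, 16 deep (bottom at x +44 mm), last 5 mm flared to 16. Other end: 8 mm lip, 3 mm thick. Grip its long sides (44 mm) from above, x -40 to +15 mm.
- seat (a point): Point of the blade, 48 mm from its origin along +x, in the plane of its underside, on the notch's centre line: where the pin's axis stands when the notch bottoms on the pin. Axes as the blade's.
- holder: Bench holder, fixed. Base plate 165 x 120 x 10 mm (x -72 to +92, y -50 to +70 mm); on it a rail, x -65 to +75 mm, 24 mm wide about y 0, flat top 45 mm above the table: the blade overhangs it 10 mm each side, fingers can straddle it. Origin: on the table, 48 mm behind the slot's middle. +x along the rail: the way the blade slides home. Post, 16 mm thick, at x +30, y +42 mm carries the keeper.
- stop: Middle of the slot in the rail's top, at holder x +48 mm, y 0, at the height of the rail's top; axes as the holder's. The pin's block is clamped somewhere along this slot: the free pin's axis stands at x -10 to +10 mm from here, y 0, not measured, to be found by feel (or seen). Over 20 N on the pin, or 25 N on pin and rail together once the pin is back, is forcing it; so is 50 N in laying down.
- pin (a joint): How far the pin is pushed back along holder +x in its block, in m: 0 free, 0.003 at its hard stop (blade home). Steel pin, 8 mm diameter, 7.5 mm above the rail, very light spring (0.3 N fully back, too weak to move a blade left there); at the stop it is rigid. Under 3 N on it is no push. Pressing down while pushing loses the push to the rail's friction: keep that light.
- knob (a point): Centre of the upright round knob on the keeper's free end: 12 mm diameter, 22 mm tall, to be pinched or pushed; the point is 11 mm above the keeper bar's top and 45 mm from the keeper's pivot axis.
- keeper (a joint): Keeper: flat steel bar 14 mm wide, 6 mm thick, underside 8.5 mm above the rail's top (2.5 mm over the blade), swivels level about a vertical axis at holder x +30, y +42 mm. Value in rad: 0 = points along holder +x, clear of the blade; grows clockwise from above; 1.57 = across the blade (holder -y); stop at 1.6. Starts at 0 to 0.3, turns with about 1.5 N at the knob, stays where left.
- plain_blade: A second steel blade of the same size but with no notch, loose on its own rest; not wanted, leave alone. Origin: centre of its underside.
- rest: Dark wooden block, 85 x 26 x 22 mm, fixed, under the notched blade (which overhangs it 9 mm on each long side). Origin: centre of its underside on the table. It may be either the left or the right of the two rests.
- rest_b: The same block under the plain blade.
- figurine: White carved bust, 48 mm across, 70 mm tall, loose, leave alone. Origin: centre of its underside.
- jar: White jar with black cap, 52 mm across, 60 mm tall, loose, leave alone. Origin: centre of its underside.
Mind the look-alikes: they are no part of the job. Leave any purple or turquoise look-alike of the blade alone. Of the things that look like the holder, the smaller one is meant.

How it is judged:
By the outcome, as a careful person would: the job done as asked, in the order asked, and still so for the second after the job is handed in, with the robot touching nothing.
It also fails if it takes over 72 s, if anything falls off the work surface, if the arm or the gripper's body presses on something with over 40 N, if the wrist force passes 120 N, or if a joint passes its speed limit or range.

## Working session

There is one attempt and no reset: what is moved stays moved. The work goes in short steps, Python scripts to look and compute and a shell command to move; the robot and the scene stay as the last step left them, time stands still between calls to the robot, and variables do not carry over. Pictures are saved under pics/ and viewed, at most 10 in all, crops included, and the job is handed in when it is done.

```bash
mkdir -p pics
cat > h.py <<'E'
import numpy as np, cv2
from rig import ctrl
def shot(cam,fn=None):
    s=ctrl.observe(); im,d=ctrl.grab_frame(cam)
    if fn: cv2.imwrite('pics/'+fn,im)
    p=ctrl.camera_params(cam); K=np.array(p['mtx'])
    if cam=='wrist':
        T=np.eye(4);T[:3,:3]=s['tcp_rot'];T[:3,3]=s['eef_pos'];T=T@np.array(p['T_tool_cam'])
    else: T=np.array(p['world_from_camera'])
    return im,d,K,T
def cloud(d,K,T):
    v,u=np.mgrid[:d.shape[0],:d.shape[1]]
    P=np.stack([(u-K[0,2])/K[0,0]*d,(v-K[1,2])/K[1,1]*d,d],-1)
    return P@T[:3,:3].T+T[:3,3]
def proj(p,K,T):
    q=T[:3,:3].T@(np.array(p)-T[:3,3]); q=K@q; return q[:2]/q[2]
E
python3 - <<'E'
from h import *
np.set_printoptions(suppress=True,precision=1)
s=ctrl.observe(); print(s)
for c in ['scene','side']:
    im,d,K,T=shot(c,c+'0.png'); print(c,T[:3,3],T[:3,2])
    for q in ['blade','plain_blade','holder','knob','rest','figurine','jar','pin']:
        for r in ctrl.spot_in(c,q): print(c,q,round(r['p'],2),np.array(r['point']),proj(r['point'],K,T))
a=cv2.imread('pics/scene0.png');b=cv2.imread('pics/side0.png')
E
```

```text
{'clock': 0.0, 'joint_pos': array([70.7, 33. ,  1.4, 82.4, -0.9, 64.7, -3.2]), 'joint_velocities': array([ 0.1,  0. , -0.1,  0. , -0. , -0. ,  0. ]), 'joint_torque': array([  0. , -76.6,   2.3, -28.6,   0. ,   0. ,   0. ]), 'eef_pos': array([ 169.4, -652.9,  211.6]), 'tcp_rot': array([[ 1. ,  0.3, -0. ],
       [ 0.3, -1. ,  0. ],
       [-0. , -0. , -1. ]]), 'contact_force': array([ 0.1,  0.3, -0.2]), 'wrist_torque': array([ 0.,  0., -0.]), 'grip_force': 0.0, 'gripper_width': 0.9975493813175332}
scene [1141.5  204.7 1021.1] [-0.5 -0.3 -0.8]
scene blade 0.85 [ 359.  -377.2    8.1] [282.9 129.1]
scene blade 0.63 [ 549.  -430.8    7.4] [241.8 159.6]
scene blade 0.54 [ 498.2 -282.6   29.2] [285.1 160.8]
scene blade 0.28 [ 703.1 -305.1   56.8] [244.2 198.7]
scene plain_blade 0.62 [ 497.8 -126.3   26.2] [325.8 178.2]
scene plain_blade 0.16 [596.4  99.6   9.5] [376.6 231.9]
scene holder 0.92 [596.   99.3  13.5] [376.7 231.1]
scene holder 0.87 [381.7 300.9  15.3] [461.3 203.6]
scene knob 0.62 [617.4 136.4  57.9] [387.4 235. ]
scene knob 0.5 [399.1 364.1  82.4] [487.3 204.3]
scene rest 0.54 
[... 211 characters left out ...]
9.9 132.9  57.7] [386.  235.2]
side [-67.2 664.1 723.5] [ 0.5 -0.6 -0.6]
side blade 0.78 [ 493.2 -281.2   28.3] [375.7 187.4]
side blade 0.76 [ 540.1 -430.9    6.4] [386.9 171.4]
side blade 0.66 [ 346.6 -376.3    7.1] [427.4 196. ]
side plain_blade 0.67 [ 495.3 -119.7   28.9] [346.5 208.5]
side holder 0.61 [568.6 109.3   8.4] [277.7 240.7]
side holder 0.58 [335.4 315.7  18.5] [284.8 329.5]
side holder 0.51 [ 491.6 -276.9   30.2] [375.5 187.7]
side knob 0.95 [394.9 363.5  88.2] [246.3 307.8]
side knob 0.44 [623.3 135.1  53.7] [256.5 225. ]
side rest 0.49 [ 492.1 -268.7    7.4] [373.5 194.3]
side rest 0.4 [ 496.6 -107.5    7.8] [343.6 215.6]
side figurine 0.55 [728.6 -97.3  44. ] [287.5 182.1]
```

View pics/scene0.png

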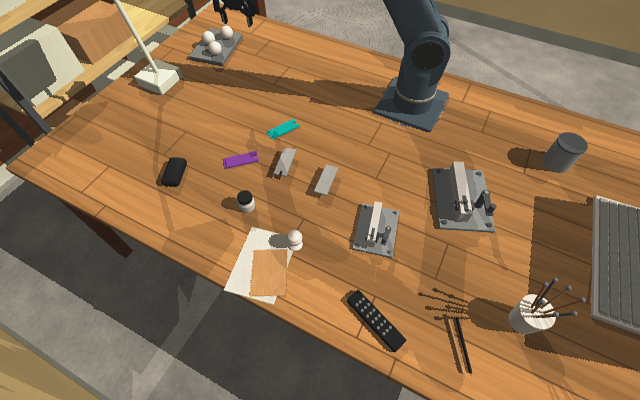

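View pics/side0.png

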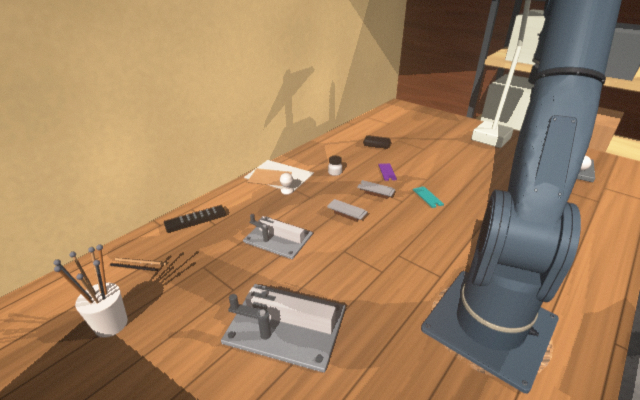

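```bash
cat >> h.py <<'E'
def go(pos,yaw=None):
    """print twist z (deg) then slide (m) in tool axes after the twist (tool kept down); yaw = angle of tool x in world"""
    s=ctrl.observe(); R=np.array(s['tcp_rot']); y0=np.degrees(np.arctan2(R[1,0],R[0,0]))
    if yaw is None: yaw=y0
    tilt=np.degrees(np.arccos(-R[2,2]))
    c,n=np.cos(np.radians(yaw)),np.sin(np.radians(yaw)); Rn=np.array([[c,n,0],[n,-c,0],[0,0,-1]])
    d=Rn.T@(np.array(pos)-s['eef_pos'])
    print('yaw0 %.2f twistz %.2f tilt %.2f slide(m) %s rows>=%.1f'%(y0,-(yaw-y0),tilt,np.round(d/1000,4),np.linalg.norm(d)/62.5))
E
python3 - <<'E'
from h import *
im=cv2.imread('pics/scene0.png')
a=cv2.resize(im[115:205,225:345],None,fx=5,fy=5,interpolation=cv2.INTER_CUBIC)
cv2.imwrite('pics/crop1.png',a)
go([470,-210,300],0); go([470,-210,300])
np.set_printoptions(suppress=True,precision=3)
print(np.array(ctrl.camera_params('wrist')['T_tool_cam']), ctrl.camera_params('wrist')['mtx'])
E
```

```text
yaw0 14.54 twistz 14.54 tilt 0.00 slide(m) [ 0.3005 -0.4434 -0.0875] rows>=8.7
yaw0 14.54 twistz -0.00 tilt 0.00 slide(m) [ 0.4022 -0.3538 -0.0875] rows>=8.7
[[   0.      -0.954   -0.299   76.225]
 [   1.       0.      -0.      -0.846]
 [   0.      -0.299    0.954 -161.805]
 [   0.       0.       0.       1.   ]] [[314.008   0.    319.886]
 [  0.    314.008 198.04 ]
 [  0.      0.      1.   ]]
```

View pics/crop1.png

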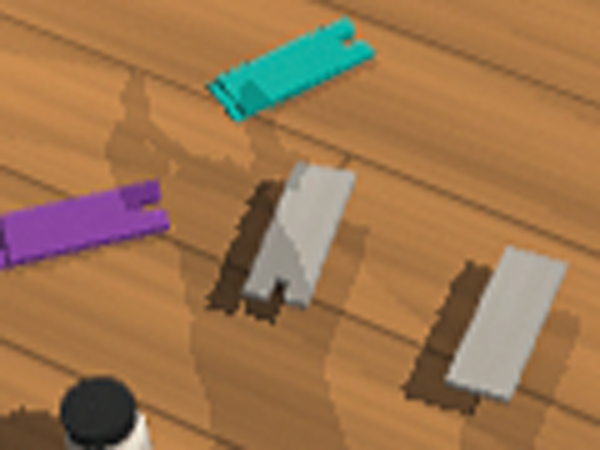

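Candidates in the scene picture: the grey blade with a notch at (285,161), the plain grey one at (326,179), purple at (241,160) and turquoise at (283,129). The grey one with the notch toward +x fits the description. Of the two holders, (377,231) is smaller than (461,203), so it is the one meant.

```bash
python3 -m crank '{"slide":[[0.04,-0.045,-0.012],[0.04,-0.045,-0.012],[0.038,-0.045,-0.012],[0.038,-0.045,-0.012],[0.038,-0.045,0],[0.038,-0.045,0],[0.038,-0.045,0],[0.038,-0.045,0]],"twist":[[0,0,7.27],[0,0,7.27],[0,0,0],[0,0,0],[0,0,0],[0,0,0],[0,0,0],[0,0,0]]}' 1 20
python3 - <<'E'
from h import *
go([480,-282,250],0)
E
```

```text
clock: 1.9
eef_pos: [460.0, -278.6, 260.9]
tcp_rot: [[1.0, -0.0, 0.001], [-0.0, -1.0, -0.0], [0.001, 0.0, -1.0]]
contact_force: [1.2, -1.2, -0.1]
gripper_width: 1.001
grip_force: 0.0
yaw0 -0.01 twistz -0.01 tilt 0.05 slide(m) [0.02   0.0034 0.0109] rows>=0.4
```

```bash
python3 -m crank '{"slide":[[0,0,0],[0,0,0]],"twist":[[0,0,0],[0,0,0]]}'
python3 - <<'E'
from h import *
im,d,K,T=shot('wrist','w1.png')
for q in ['blade','plain_blade']:
    for r in ctrl.spot_in('wrist',q): print(q,round(r['p'],2),np.round(r['point'],1),proj(r['point'],K,T).round())
P=cloud(d,K,T)
for c,n in (((498,-282),'blade'),((497,-125),'plain')):
    m=(d>0)&(P[...,2]>21)&(P[...,2]<40)&(np.hypot(P[...,0]-c[0],P[...,1]-c[1])<75)
    p=P[m]; r=cv2.minAreaRect(p[:,:2].astype(np.float32)); print(n,len(p),np.median(p[:,2]),r)
E
```

```text
clock: 2.15
eef_pos: [458.6, -280.4, 260.5]
tcp_rot: [[1.0, 0.0, -0.0], [0.0, -1.0, -0.0], [-0.0, 0.0, -1.0]]
contact_force: [-0.7, -0.9, -0.1]
gripper_width: 1.001
grip_force: 0.0
blade 0.95 [ 348.5 -380.7    8.5] [390. 235.]
blade 0.82 [ 550.9 -438.9    4.3] [447.  86.]
blade 0.69 [ 498.2 -282.4   30.1] [322. 131.]
plain_blade 0.74 [ 502.6 -125.2   31.6] [193. 127.]
blade 3362 28.485847035670645 ((494.27056884765625, -282.16754150390625), (120.29907989501953, 43.96139907836914), 13.397098541259766)
plain 3687 28.498999302471248 ((496.8971862792969, -121.92694854736328), (120.1928939819336, 45.44008255004883), 7.301039218902588)
```

View pics/w1.png

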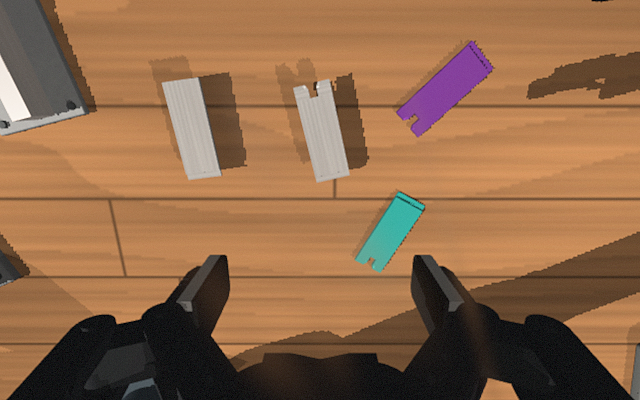

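The wrist view confirms it: the notched grey blade is centred near pixel (322,131), with its notch at (313,88), and the plain one is at (192,128). Next I look at the holder.

```bash
python3 -m crank '{"slide":[[0.013,-0.055,0.005],[0.013,-0.055,0.005],[0.013,-0.055,0.005],[0.013,-0.055,0.005],[0.013,-0.055,0.005],[0.013,-0.055,0.01],[0.013,-0.05,0.01],[0,0,0]],"twist":[[0,0,0],[0,0,0],[0,0,0],[0,0,0],[0,0,0],[0,0,0],[0,0,0],[0,0,0]]}'
python3 - <<'E'
from h import *
im,d,K,T=shot('wrist','w2.png')
for q in ['holder','knob','pin','keeper','stop']:
    try:
        for r in ctrl.spot_in('wrist',q): print(q,round(r['p'],2),np.round(r['point'],1),proj(r['point'],K,T).round())
    except Exception as e: print(q,e)
P=cloud(d,K,T); np.save('P2.npy',P)
m=(d>0)&(P[...,2]>42)&(P[...,2]<48)&(np.hypot(P[...,0]-590,P[...,1]-100)<100)
p=P[m]; print('rail',len(p),np.median(p[:,2]),cv2.minAreaRect(p[:,:2].astype(np.float32)))
m=(d>0)&(P[...,2]>6)&(P[...,2]<14)&(np.hypot(P[...,0]-590,P[...,1]-100)<120)
p=P[m]; print('base',len(p),np.median(p[:,2]),cv2.minAreaRect(p[:,:2].astype(np.float32)))
for lo,hi in ((48.5,52.5),(53,56.5),(57,63),(65,90)):
    m=(d>0)&(P[...,2]>lo)&(P[...,2]<hi)&(np.hypot(P[...,0]-590,P[...,1]-100)<110)
    p=P[m]; print(lo,len(p), p.mean(0) if len(p) else '', cv2.minAreaRect(p[:,:2].astype(np.float32)) if len(p)>3 else '')
cv2.imwrite('pics/w2c.png',cv2.resize(im[20:270,160:480],None,fx=2.4,fy=2.4,interpolation=cv2.INTER_CUBIC))
E
```

```text
clock: 3.3
eef_pos: [549.8, 103.7, 214.6]
tcp_rot: [[1.0, 0.005, -0.001], [0.005, -1.0, 0.002], [-0.001, -0.002, -1.0]]
contact_force: [-0.9, 0.2, 0.2]
gripper_width: 1.002
grip_force: 0.0
holder 0.87 [419.3 304.2  11.9] [167. 264.]
holder 0.65 [596.9  99.8  12.1] [325. 126.]
knob 0.66 [421.4 369.2  86.3] [ 74. 297.]
knob 0.61 [619.2 129.8  58.8] [294. 106.]
knob 0.36 [718.6 -98.3   9.2] [519.   6.]
pin 0.46 [411.4 304.1  73.6] [142. 298.]
keeper 0.88 [422.4 371.4  90.4] [ 69. 299.]
keeper 0.8 [618.8 130.   61.3] [294. 107.]
stop 0.75 [414.7 300.4  64.6] [149. 291.]
stop 0.73 [628.2  92.6  47.5] [332.  97.]
rail 3288 45.42184384467143 ((580.7134399414062, 85.05015563964844), (140.1838836669922, 36.27495193481445), 13.868290901184082)
base 10646 10.469230769363719 ((583.1801147460938, 96.03260803222656), (165.42430114746094, 120.33189392089844), 13.679548263549805)
48.5 16 [631.04985216  96.47206621  51.89030837] ((637.8187866210938, 96.36537170410156), (5.0037736892700195, 21.556068420410156), 87.8924331665039)
53 32 [624.39040735 105.90828186  54.05248636] ((618.76806640625, 109.70345306396484), (45.74992752075195, 34.89610290527344), 5.476437568664551)
57 768 [614.38431948 133.33541878  59.99559031] ((617.34033203125, 133.0560302734375), (61.059017181396484, 17.08154296875), 2.66910457611084)
65 170 [638.40058507 135.39807047  80.60449846] ((619.2484741210938, 134.9747772216797), (52.04802322387695, 11.382468223571777), 2.267289876937866)
```

View pics/w2c.png

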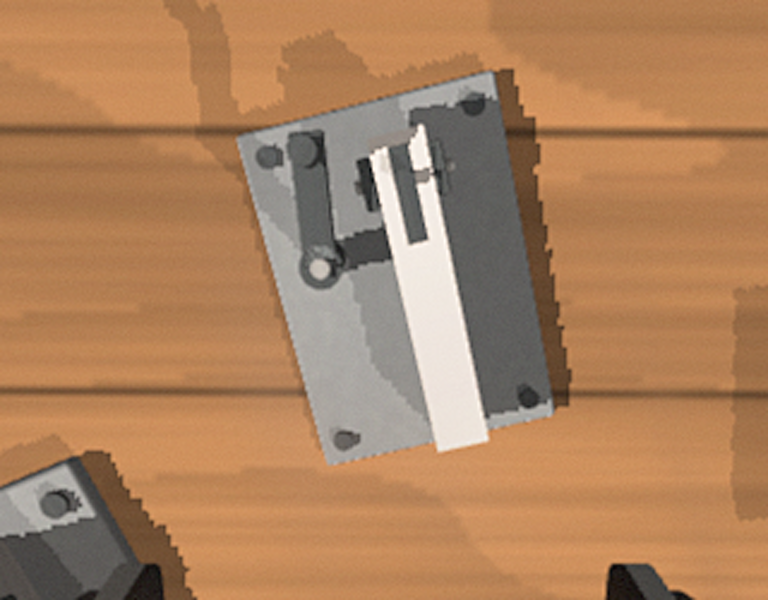

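The smaller holder stands centred at crop pixel (395,265). The rail runs up to (400,140), the pin/block is near (405,165), and the keeper pivot is at (320,268) with its knob at (307,150). Next I refine the numbers in the holder frame.

Run:
```python
from h import *
np.set_printoptions(suppress=True,precision=1)
P=np.load('P2.npy'); a=np.radians(13.68); R=np.array([[np.cos(a),np.sin(a)],[-np.sin(a),np.cos(a)]])
o=np.array([583.18,96.03])-R.T@[10,10]; print('origin',o)
H=np.concatenate([(P[...,:2]-o)@R.T,P[...,2:]],-1)
z=H[...,2];x=H[...,0];y=H[...,1]
m=(abs(z-45.4)<2)&(abs(y)<18)&(x<20)&(x>-75)
p=H[m][:,:2]; print('rail part',len(p),cv2.minAreaRect(p.astype(np.float32)),p.min(0),p.max(0))
m=(z>48)&(z<58)&(abs(y)<22)&(x>15)&(x<80); print('pin?\n',H[m], np.argwhere(m)[:,::-1].tolist()[:30])
m=(z>57)&(z<63)&(y>25)&(y<60)&(x>15)&(x<90); r=cv2.minAreaRect(H[m][:,:2].astype(np.float32));print('bar',r)
m=(z>75)&(z<90)&(x>15)&(x<100)&(y>20)&(y<70);k=H[m];print('knobtop',len(k),k.mean(0),k.min(0),k.max(0))
k=k[k[:,0]>50];print(k.mean(0),k.min(0),k.max(0))
```

```text
origin [575.8  83.9]
rail part 1724 ((-22.564929962158203, 0.004139900207519531), (85.10879516601562, 23.993968963623047), 0.02310613915324211) [-65.1 -12. ] [20. 12.]
pin?
 [[72.9 -7.9 48.9]
 [68.  -8.9 48.1]
 [62.8 -2.7 48.3]
 [63.1  2.3 48.1]
 [61.7  4.7 48.3]
 [59.6  0.2 52.9]
 [59.3 -0.7 52.7]
 [59.1 -1.7 53.3]
 [58.9  1.4 53.6]
 [58.7  0.4 52.3]
 [58.4 -0.6 51.8]
 [58.2 -1.5 53.1]
 [58.  -2.4 53.2]
 [57.7 -3.4 52.7]
 [58.2  2.5 52.9]
 [58.   1.6 52.7]
 [57.8  0.6 52.6]
 [57.5 -0.3 53.5]
 [57.3 -1.3 52.2]
 [57.1 -2.2 53.7]
 [56.8 -3.2 52.8]
 [57.3  2.7 53.2]
 [57.1  1.8 54.1]
 [56.8  0.8 52.6]
 [56.6 -0.1 52. ]
 [56.4 -1.1 52.2]
 [56.2 -2.  52.3]
 [55.9 -2.9 53.6]
 [55.7 -3.9 53.5]
 [56.6  3.9 52.8]
 [56.4  2.9 53. ]
 [56.2  2.  52.1]
 [55.9  1.  52.1]
 [55.7  0.1 53.6]
 [55.5 -0.9 53.1]
 [55.3 -1.8 52.8]
 [55.  -2.8 51.4]
 [54.8 -3.7 54.2]
 [55.5  3.2 52.8]
 [55.3  2.2 53.8]
 [55.   1.3 54. ]
 [54.8  0.3 53.1]
 [54.6 -0.7 52.3]
 [54.4 -1.6 52.2]
 [54.1 -2.6 52.6]
 [54.6  3.4 52.6]
 [54.3  2.4 54.4]
 [54.1  1.5 53.5]
 [53.9  0.5 52.4]
 [53.7 -0.4 53.9]
 [53.4 -1.4 53.2]
 [53.2 -2.4 51.9]
 [53.4  2.6 52.2]
 [53.2  1.7 52.9]
 [53.   0.7 53.2]
 [52.8 -0.3 51.9]
 [52.5 -1.2 52.9]
 [52.3  1.9 52.9]
 [52.1  1.  54.1]
 [51.8 -0.  52.6]
 [42.2 -3.1 48.1]] [[332, 75], [334, 80], [329, 87], [324, 88], [322, 90], [327, 91], [328, 91], [329, 91], [326, 92], [327, 92], [328, 92], [329, 92], [330, 92], [331, 92], [325, 93], [326, 93], [327, 93], [328, 93], [329, 93], [330, 93], [331, 93], [325, 94], [326, 94], [327, 94], [328, 94], [329, 94], [330, 94], [331, 94], [332, 94], [324, 95]]
bar ((51.9478645324707, 37.89677429199219), (17.08153533935547, 61.059024810791016), 78.98909759521484)
knobtop 153 [74.4 35.2 81.8] [68.9 29.6 75.2] [80.  41.2 83.6]
[74.4 35.2 81.8] [68.9 29.6 75.2] [80.  41.2 83.6]
```

```bash
python3 -m crank '{"slide":[[0,0,0],[0,0,0],[0,0,0]],"twist":[[0,0,-7],[0,0,-6.4],[0,0,0]]}' 1 60
python3 - <<'E'
from h import *
go([470,-288,120],13.4)
E
```

```text
clock: 3.98
eef_pos: [550.0, 98.8, 215.8]
tcp_rot: [[0.973, 0.229, 0.0], [0.229, -0.973, -0.0], [0.0, 0.0, -1.0]]
contact_force: [-0.3, 0.8, 0.1]
gripper_width: 0.997
grip_force: 0.0
yaw0 13.26 twistz -0.14 tilt 0.02 slide(m) [-0.1674  0.3577  0.0958] rows>=6.5
```

```bash
python3 -m crank '{"slide":[[-0.024,0.051,0.013],[-0.024,0.051,0.014],[-0.024,0.051,0.014],[-0.024,0.051,0.014],[-0.024,0.051,0.014],[-0.024,0.051,0.014],[-0.0234,0.0517,0.0128],[0,0,0]],"twist":[[0,0,-0.14],[0,0,0],[0,0,0],[0,0,0],[0,0,0],[0,0,0],[0,0,0],[0,0,0]]}'
python3 - <<'E'
from h import *
im,d,K,T=shot('wrist'); P=cloud(d,K,T)
m=(d>0)&(P[...,2]>23)&(P[...,2]<34)&(np.hypot(P[...,0]-494,P[...,1]+282)<75)
p=P[m]; r=cv2.minAreaRect(p[:,:2].astype(np.float32)); print(len(p),np.median(p[:,2]),r)
c=np.array(r[0]);a=np.radians(13.4)
go([c[0]-25*np.cos(a),c[1]-25*np.sin(a),22],13.4); go([470,-288,22],13.4)
E
```

```text
clock: 4.97
eef_pos: [467.7, -292.7, 118.8]
tcp_rot: [[0.975, 0.223, -0.002], [0.223, -0.975, -0.002], [-0.003, 0.001, -1.0]]
contact_force: [0.4, 0.7, -0.0]
gripper_width: 1.001
grip_force: 0.0
7604 28.408003078171248 ((494.0039978027344, -282.43695068359375), (120.32479858398438, 44.08909606933594), 13.343567848205566)
yaw0 13.09 twistz -0.31 tilt 0.06 slide(m) [ 0.0008 -0.0011  0.0973] rows>=1.6
yaw0 13.09 twistz -0.31 tilt 0.06 slide(m) [ 0.0011 -0.0013  0.0973] rows>=1.6
```

```bash
python3 -m crank '{"slide":[[0,0,0.03],[0,0,0.03],[0,0,0.02],[0,0,0.012],[0,0,0.005],[0,0,0],[0,0,0]],"twist":[[0,0,0],[0,0,0],[0,0,0],[0,0,0],[0,0,0],[0,0,0],[0,0,0]]}'
python3 - <<'E'
from h import *
go([469.7,-288.2,22],13.35)
E
```

```text
clock: 5.9
eef_pos: [471.2, -287.1, 23.4]
tcp_rot: [[0.972, 0.234, 0.001], [0.234, -0.972, -0.0], [0.001, 0.001, -1.0]]
contact_force: [-0.1, 0.2, -0.7]
gripper_width: 0.996
grip_force: 0.0
yaw0 13.53 twistz 0.18 tilt 0.06 slide(m) [-0.0017  0.0007  0.0014] rows>=0.0
```

```bash
python3 -m crank '{"slide":[[0,0.0005,0.001],[0,0,0],[0,0,0],[0,0,0],[0,0,0],[0,0,0],[0,0,0],[0,0,0]],"twist":[[0,0,0.1],[0,0,0],[0,0,0],[0,0,0],[0,0,0],[0,0,0],[0,0,0],[0,0,0]]}' 0 60; python3 -m crank '{"slide":[[0,0,-0.01],[0,0,-0.02],[0,0,-0.03],[0,0,-0.03],[0,0,0],[0,0,0]],"twist":[[0,0,0],[0,0,0],[0,0,0],[0,0,0],[0,0,0],[0,0,0]]}'
python3 - <<'E'
from h import *
s=ctrl.observe(); im,d,K,T=shot('wrist','w3.png'); P=cloud(d,K,T)
R=np.array(s['tcp_rot']); L=(P-s['eef_pos'])@R
m=(d>0)&(abs(L[...,2])<12)&(L[...,0]>13)&(L[...,0]<110)&(abs(L[...,1])<35)
p=L[m]; print(len(p),np.median(p[:,2]),p.min(0),p.max(0),cv2.minAreaRect(p[:,:2].astype(np.float32)))
A=np.c_[p[:,:2],np.ones(len(p))]; print('plane',np.linalg.lstsq(A,p[:,2],rcond=None)[0])
E
```

```text
clock: 6.9
eef_pos: [470.9, -287.4, 21.7]
tcp_rot: [[0.973, 0.233, -0.0], [0.233, -0.973, 0.0], [-0.0, -0.0, -1.0]]
contact_force: [0.5, 0.7, -0.7]
gripper_width: 0.005
grip_force: 0.0
clock: 7.65
eef_pos: [470.7, -287.4, 111.8]
tcp_rot: [[0.973, 0.232, 0.0], [0.232, -0.973, -0.0], [0.0, 0.0, -1.0]]
contact_force: [0.0, 0.7, -0.7]
gripper_width: 0.003
grip_force: 0.0
  return _methods._mean(a, axis=axis, dtype=dtype,
  ret = ret.dtype.type(ret / rcount)
Traceback (most recent call last):
ValueError: zero-size array to reduction operation minimum which has no identity
```

View pics/w3.png

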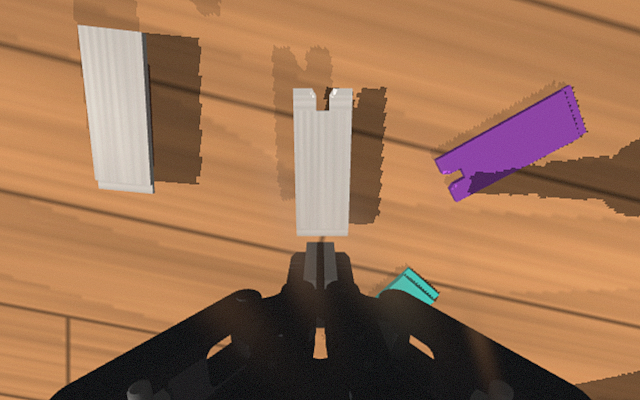

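The gripper shut with nothing in it. The blade is still on its rest at pixels (322,90)-(322,235), so I check whether it moved and where the tips really are.

Run:
```python
from h import *
np.set_printoptions(suppress=True,precision=1)
print(ctrl.tip_extent)
s=ctrl.observe(); im,d,K,T=shot('wrist'); P=cloud(d,K,T)
m=(d>0)&(P[...,2]>23)&(P[...,2]<34)&(np.hypot(P[...,0]-494,P[...,1]+282)<75)
p=P[m]; r=cv2.minAreaRect(p[:,:2].astype(np.float32)); print(len(p),np.median(p[:,2]),r)
R=np.array(s['tcp_rot']); L=(P-s['eef_pos'])@R
for v in range(236,330,8): print(v,d[v,312],L[v,312],L[v,328],P[v,312])
m=(d>0)&(d<230)&(L[...,2]>-60); q=L[m]; print(q.min(0),q.max(0))
```

```text
19.0
7897 28.40165167135271 ((494.3180236816406, -282.42633056640625), (119.90084075927734, 44.14680480957031), 13.372603416442871)
236 297.0519 [-46.9  -8.3 110.9] [-46.9   6.8 110.9] [ 422.7 -290.1    0.5]
244 149.59253 [ 10.6  -4.6 -25.6] [ 10.2   3.  -25. ] [ 479.6 -280.4  136.9]
252 141.92648 [ 10.5  -4.4 -33.7] [ 10.4   2.8 -33.5] [ 479.6 -280.6  145. ]
260 136.0027 [  9.9  -4.3 -40.1] [ 10.1   2.7 -40.5] [ 479.1 -280.9  151.4]
268 129.50102 [  9.9  -4.1 -46.9] [  9.7   2.5 -46.4] [ 479.1 -281.   158.2]
276 123.60271 [  9.9  -3.9 -53. ] [ 10.6   2.3 -54.1] [ 479.2 -281.2  164.4]
284 119.79924 [  9.1  -3.8 -57.3] [ 10.9   2.2 -60.1] [ 478.4 -281.5  168.6]
292 111.45447 [ 11.   -3.6 -65.4] [ 11.9   2.  -66.6] [ 480.3 -281.2  176.8]
300 106.987274 [ 11.   -3.5 -70.1] [ 11.    1.9 -70.1] [ 480.4 -281.3  181.4]
308 107.3182 [  8.2  -3.5 -70.6] [  9.6   1.9 -72.4] [ 477.6 -282.   182. ]
316 111.58807 [  2.8  -3.6 -67.9] [  7.4   1.9 -73.8] [ 472.3 -283.1  179.2]
324 113.835175 [ -1.4  -3.7 -66.8] [ -1.7   2.1 -66.6] [ 468.2 -284.   178.2]
[ -11.9 -174.1  -60. ] [125.9  15.1  89.5]
```

The depth image shows the tips ending about 22 mm *behind* the reported TCP (tool z ≈ -22) instead of 19 ahead of it. They therefore closed above the blade, which has not moved. I'll open and measure this offset properly.

```bash
python3 - <<'E'
from h import *
s=ctrl.observe(); im,d,K,T=shot('wrist'); L=(cloud(d,K,T)-s['eef_pos'])@np.array(s['tcp_rot'])
m=(d>0)&(d<200)&(abs(L[...,1])<30)&(abs(L[...,0])<14); q=L[m]; print('shut',np.sort(q[:,2])[-8:], 'y',q[q[:,2]>-32].min(0),q[q[:,2]>-32].max(0))
E
python3 -m crank '{"slide":[[0,0,0],[0,0,0],[0,0,0],[0,0,0],[0,0,0],[0,0,0]],"twist":[[0,0,0],[0,0,0],[0,0,0],[0,0,0],[0,0,0],[0,0,0]]}' 1 60
python3 - <<'E'
from h import *
s=ctrl.observe(); im,d,K,T=shot('wrist'); L=(cloud(d,K,T)-s['eef_pos'])@np.array(s['tcp_rot'])
m=(d>0)&(d<200)&(abs(L[...,1])<65)&(abs(L[...,0])<14)&(L[...,2]>-60); q=L[m]; print('open',np.sort(q[:,2])[-8:])
q=q[q[:,2]>-46]; print(q.min(0),q.max(0),np.sort(abs(q[:,1]))[:3])
go([469.9,-288.2,-5],13.37)
E
```

```text
shut [-23.60213447 -23.39841195 -23.32276291 -23.27963568 -23.26353406
 -23.23845048 -23.22293266 -23.03479533] y [  5.54735293 -14.2824526  -31.987513  ] [ 11.1842633   12.3395784  -23.03479533]
clock: 8.55
eef_pos: [470.9, -287.5, 111.7]
tcp_rot: [[0.973, 0.232, 0.0], [0.232, -0.973, -0.0], [0.0, 0.0, -1.0]]
contact_force: [-0.2, 1.0, -0.1]
gripper_width: 0.999
grip_force: 0.0
open [-32.33367234 -32.28629042 -32.13441812 -32.10054325 -32.0608602
 -32.04994101 -31.90205335 -31.88969384]
[-11.73889707 -57.61372134 -45.9996646 ] [ 11.26691169  55.56940261 -31.88969384] [41.11374703 41.16517614 41.19344641]
yaw0 13.44 twistz 0.07 tilt 0.00 slide(m) [-0.0011  0.0005  0.1167] rows>=1.9
```

```bash
python3 -m crank '{"slide":[[-0.001,0.0005,0.04],[0,0,0.04],[0,0,0.02],[0,0,0.01],[0,0,0],[0,0,0]],"twist":[[0,0,0],[0,0,0],[0,0,0],[0,0,0],[0,0,0],[0,0,0]]}' 1 60;python3 -m crank '{"slide":[[0,0,0.007],[0,0,0.006],[0,0,0.005],[0,0,0],[0,0,0]],"twist":[[0,0,0],[0,0,0],[0,0,0],[0,0,0],[0,0,0]]}'
```

```text
clock: 9.35
eef_pos: [470.5, -288.5, 2.5]
tcp_rot: [[0.973, 0.232, 0.001], [0.232, -0.973, -0.001], [0.001, 0.001, -1.0]]
contact_force: [0.4, -0.2, 0.3]
gripper_width: 0.997
grip_force: 0.0
clock: 9.98
eef_pos: [470.1, -288.2, -16.3]
tcp_rot: [[0.973, 0.232, -0.0], [0.232, -0.973, 0.0], [0.0, -0.0, -1.0]]
contact_force: [0.2, -0.3, 0.4]
gripper_width: 0.997
grip_force: 0.0
```

```bash
python3 -m crank '{"slide":[[0,0,0],[0,0,0],[0,0,0],[0,0,0],[0,0,0],[0,0,0],[0,0,0]],"twist":[[0,0,0],[0,0,0],[0,0,0],[0,0,0],[0,0,0],[0,0,0],[0,0,0]]}' 0 60; python3 -m crank '{"slide":[[0,0,-0.01],[0,0,-0.02],[0,0,-0.04],[0,0,-0.04],[0,0,0],[0,0,0]],"twist":[[0,0,0],[0,0,0],[0,0,0],[0,0,0],[0,0,0],[0,0,0]]}'
python3 - <<'E'
from h import *
s=ctrl.observe(); im,d,K,T=shot('wrist','w4.png'); P=cloud(d,K,T)
L=(P-s['eef_pos'])@np.array(s['tcp_rot'])
m=(d>0)&(L[...,2]>-60)&(L[...,2]<-10)&(L[...,0]>15)&(L[...,0]<100)&(abs(L[...,1])<35)
p=L[m]; print(len(p),p.min(0),p.max(0),cv2.minAreaRect(p[:,:2].astype(np.float32)))
A=np.c_[p[:,:2],np.ones(len(p))]; print('plane',np.linalg.lstsq(A,p[:,2],rcond=None)[0])
E
```

```text
clock: 10.85
eef_pos: [470.2, -288.3, -15.9]
tcp_rot: [[0.973, 0.232, 0.0], [0.232, -0.973, -0.0], [0.0, 0.0, -1.0]]
contact_force: [-0.7, -0.4, 5.1]
gripper_width: 0.499
grip_force: 60.3
clock: 11.6
eef_pos: [469.5, -288.0, 93.5]
tcp_rot: [[0.973, 0.232, -0.001], [0.232, -0.973, 0.0], [-0.0, -0.0, -1.0]]
contact_force: [0.2, 0.2, -2.3]
gripper_width: 0.499
grip_force: 61.5
19464 [ 15.00638111 -22.89577354 -46.24256097] [ 85.41275896  22.08424242 -36.18167696] ((49.95972442626953, -0.3746528625488281), (70.39154815673828, 44.459102630615234), 0.6811774373054504)
plane [ 6.53134256e-03 -6.01813470e-04 -4.41641264e+01]
```

Now it is held: opening 0.5, grip 61 N, nearly level. I work out the carry.

```bash
cat > inhand.py <<'E'
from h import *
def inhand():
    s=ctrl.observe(); im,d,K,T=shot('wrist'); P=cloud(d,K,T)
    L=(P-s['eef_pos'])@np.array(s['tcp_rot'])
    m=(d>0)&(L[...,2]>-50)&(L[...,2]<-38)&(L[...,0]>15)&(L[...,0]<100)&(abs(L[...,1])<35)
    p=L[m]; xs=np.arange(18,82,2)
    e=np.array([[x,q[:,1].min(),q[:,1].max()] for x in xs for q in [p[abs(p[:,0]-x)<1.5]] if len(q)>3])
    a=np.polyfit(e[:,0],e[:,1],1);b=np.polyfit(e[:,0],e[:,2],1); c=(a+b)/2
    A=np.c_[p[:,:2],np.ones(len(p))]; pl=np.linalg.lstsq(A,p[:,2],rcond=None)[0]
    print('blade in tool: yaw(tool y per x) %.2f deg edges %s %s, y at x=25: %.2f at 80: %.2f, front x %.2f, plane %s'%(np.degrees(c[0]),np.degrees(a[0]).round(2),np.degrees(b[0]).round(2),np.polyval(c,25),np.polyval(c,80),np.percentile(p[:,0],99.7),pl.round(4)))
E
python3 - <<'E'
from inhand import *
inhand(); go([537.6,74.2,62],13.68)
E
```

```text
blade in tool: yaw(tool y per x) 0.74 deg edges 0.63 0.86, y at x=25: -0.74 at 80: -0.03, front x 84.82, plane [ 6.30000e-03 -1.30000e-03 -4.41619e+01]
yaw0 13.45 twistz -0.23 tilt 0.13 slide(m) [ 0.1521 -0.3355  0.0306] rows>=5.9
```

```bash
python3 -m crank '{"slide":[[0.018,-0.04,0],[0.021,-0.047,0],[0.021,-0.047,0],[0.021,-0.047,0.005],[0.021,-0.047,0.008],[0.021,-0.047,0.008],[0.0195,-0.044,0.009],[0.01,-0.0185,0]],"twist":[[0,0,-0.2],[0,0,-0.8],[0,0,0],[0,0,0],[0,0,0],[0,0,0],[0,0,0],[0,0,0]]}'; python3 -m crank '{"slide":[[0,0,0],[0,0,0]],"twist":[[0,0,0],[0,0,0]]}'
python3 - <<'E'
from inhand import *
inhand(); go([538.1,73.6,25],14.42)
# rail part visible ahead of the blade & pin
s=ctrl.observe(); im,d,K,T=shot('wrist','w5.png'); P=cloud(d,K,T); L=(P-s['eef_pos'])@np.array(s['tcp_rot'])
m=(d>0)&(abs(P[...,2]-10.3)<2)&(np.hypot(P[...,0]-590,P[...,1]-100)<120); print('base pts',m.sum(),cv2.minAreaRect(P[m][:,:2].astype(np.float32)))
m=(d>0)&(abs(P[...,2]-52.7)<2.2)&(np.hypot(P[...,0]-630,P[...,1]-97)<9); print('pin top',m.sum(),P[m].mean(0) if m.any() else '')
E
```

```text
clock: 12.7
eef_pos: [533.9, 80.1, 61.9]
tcp_rot: [[0.967, 0.253, -0.003], [0.253, -0.967, 0.001], [-0.003, -0.002, -1.0]]
contact_force: [-0.9, -0.4, -2.7]
gripper_width: 0.499
grip_force: 61.6
clock: 12.95
eef_pos: [534.2, 75.0, 63.0]
tcp_rot: [[0.969, 0.249, -0.002], [0.249, -0.969, -0.001], [-0.002, 0.001, -1.0]]
contact_force: [-0.6, 0.0, -2.3]
gripper_width: 0.498
grip_force: 61.6
blade in tool: yaw(tool y per x) 0.69 deg edges 0.66 0.73, y at x=25: -0.65 at 80: 0.02, front x 84.82, plane [ 6.50000e-03 -2.00000e-04 -4.41755e+01]
yaw0 14.34 twistz -0.08 tilt 0.09 slide(m) [0.0033 0.002  0.0383] rows>=0.6
base pts 15313 ((582.9749755859375, 95.78042602539062), (163.15585327148438, 119.96734619140625), 13.73793888092041)
pin top 217 [629.95262679  96.85744731  53.02710704]
```

View pics/w5.png

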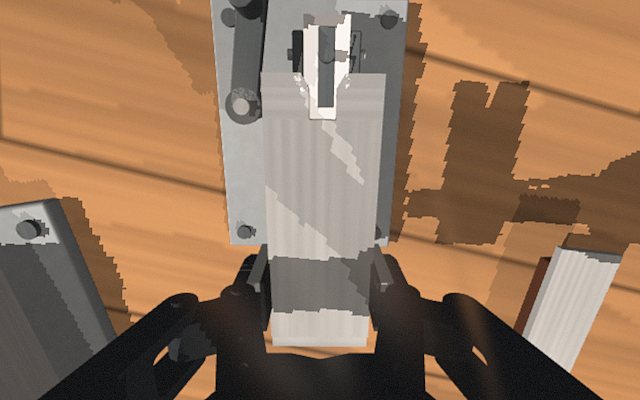

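The blade (front edge at row 75) is aligned over the rail. The slot and pin show at (327,45), centred on the notch. I lower it gently, watching the force.

```bash
python3 -m crank '{"slide":[[0.0033,0.002,0.01],[0,0,0.015],[0,0,0.013],[0,0,0.006],[0,0,0],[0,0,0]],"twist":[[0,0,-0.08],[0,0,0],[0,0,0],[0,0,0],[0,0,0],[0,0,0]]}'
python3 - <<'E'
from inhand import *
inhand(); go([538.1,73.6,8],14.42)
s=ctrl.observe(); im,d,K,T=shot('wrist'); P=cloud(d,K,T); L=(P-s['eef_pos'])@np.array(s['tcp_rot'])
m=(d>0)&(abs(P[...,2]-45.3)<2)&(abs(L[...,1])<14)&(L[...,0]>86)&(L[...,0]<118); q=L[m]; print('rail ahead',m.sum(),q.min(0),q.max(0),np.median(q[:,2]))
for x in range(86,118,5):
    w=q[abs(q[:,0]-x)<2.5]
    if len(w): print(x,w[:,1].min().round(2),w[:,1].max().round(2),w[:,2].mean().round(2))
E
```

```text
clock: 13.8
eef_pos: [538.9, 75.4, 20.0]
tcp_rot: [[0.968, 0.251, 0.0], [0.251, -0.968, 0.0], [0.0, -0.0, -1.0]]
contact_force: [-0.2, -0.3, -2.3]
gripper_width: 0.499
grip_force: 61.6
blade in tool: yaw(tool y per x) -7.12 deg edges -14.93 0.7, y at x=25: 0.39 at 80: -6.45, front x 99.03, plane [ 1.99000e-02 -3.08000e-02 -4.47254e+01]
yaw0 14.53 twistz 0.11 tilt 0.04 slide(m) [-0.0013  0.0016  0.0121] rows>=0.2
rail ahead 4346 [ 86.01393848 -13.97125727 -27.17023658] [112.76800186  13.99275693 -23.16769011] -25.41500276416464
86 -13.92 13.89 -25.48
91 -13.86 13.99 -25.31
96 -13.97 13.94 -25.27
101 -13.96 13.99 -25.33
106 -13.84 13.99 -25.4
111 -9.67 13.96 -25.35
```

```bash
python3 -m crank '{"slide":[[0,0,0.004],[0,0,0.004],[0,0,0.001],[0,0,0],[0,0,0]],"twist":[[0,0.37,0],[0,0,0],[0,0,0],[0,0,0],[0,0,0]]}'
python3 - <<'E'
from h import *
go([538.1,73.6,8],14.42)
for i in range(4):
  s=ctrl.observe(); im,d,K,T=shot('wrist'); print(s['eef_pos'].round(2))
E
```

```text
clock: 14.52
eef_pos: [538.8, 75.3, 10.8]
tcp_rot: [[0.968, 0.251, 0.006], [0.251, -0.968, 0.002], [0.007, -0.0, -1.0]]
contact_force: [-0.1, -0.1, -2.9]
gripper_width: 0.498
grip_force: 61.6
yaw0 14.52 twistz 0.10 tilt 0.38 slide(m) [-0.0011  0.0015  0.0028] rows>=0.1
[538.84  75.34  10.76]
[538.81  75.35  10.78]
[538.8   75.29  10.78]
[538.78  75.32  10.76]
```

```bash
cat > rel.py <<'E'
from h import *
s=ctrl.observe(); im,d,K,T=shot('wrist'); P=cloud(d,K,T); L=(P-s['eef_pos'])@np.array(s['tcp_rot'])
zb=-44.2
m=(d>0)&(abs(L[...,2]-zb)<2)&(L[...,0]>15)&(L[...,0]<84); p=L[m]
for x in (20,35,50,65):
    w=p[(abs(p[:,0]-x)<2)&(abs(p[:,1])<24)]; print('blade x',x,'y',w[:,1].min().round(2),w[:,1].max().round(2))
w=p[(p[:,0]>72)&(p[:,0]<78)&(abs(p[:,1])<15)]; y=w[:,1]; print('notch',y[y<0].max(),y[y>0].min())
a=np.radians(13.7); c=np.array([583.05,95.9]); Rh=np.array([[np.cos(a),-np.sin(a)],[np.sin(a),np.cos(a)]]); o=c-Rh@[10,10]
pin=np.r_[o+Rh@[55.8,0],52.6]; m=(d>0)&(np.hypot(*(P[...,:2]-pin[:2]).transpose(2,0,1))<8)&(abs(P[...,2]-52.7)<1.8); q=L[m]
if len(q): print('pin n',len(q),'x %.2f..%.2f y %.2f..%.2f mean'%(q[:,0].min(),q[:,0].max(),q[:,1].min(),q[:,1].max()),q.mean(0).round(2))
b=s['eef_pos']+np.array(s['tcp_rot'])@np.array([25.2,-0.66,-38])
print('blade origin in holder',(Rh.T@(b[:2]-o)).round(2),'z',b[2].round(2),'force',s['contact_force'].round(1),'F holder',(Rh.T@s['contact_force'][:2]).round(1))
E
python3 rel.py
```

```text
blade x 20 y -22.71 21.11
blade x 35 y -22.5 21.6
blade x 50 y -22.39 21.55
blade x 65 y -22.28 21.95
notch -5.024444786603757 4.917145507757564
pin n 463 x 89.88..98.00 y -1.86..5.85 mean [ 93.96   2.05 -41.56]
blade origin in holder [-12.95   1.48] z 48.94 force [ 0.  -0.4 -2.9] F holder [-0.  -0.4]
```

```bash
python3 -m crank '{"slide":[[-0.001,0.0017,0],[0,0,0.001],[0,0,0],[0,0,0.001],[0,0,0],[0,0,0]],"twist":[[0,0,0],[0,0,0],[0,0,0],[0,0,0],[0,0,0],[0,0,0]]}';python3 rel.py;  python3 -m crank '{"slide":[[0,0,0.001],[0,0,0],[0,0,0]],"twist":[[0,0,0],[0,0,0],[0,0,0]]}'
```

```text
clock: 15.52
eef_pos: [538.2, 73.4, 8.7]
tcp_rot: [[0.968, 0.251, 0.006], [0.251, -0.968, 0.002], [0.006, -0.0, -1.0]]
contact_force: [0.3, 0.7, -3.0]
gripper_width: 0.5
grip_force: 61.6
blade x 20 y -22.73 21.15
blade x 35 y -22.41 21.35
blade x 50 y -22.55 21.61
blade x 65 y -22.23 21.92
notch -5.08709680524945 4.910910841693518
pin n 481 x 91.04..99.06 y -3.53..4.33 mean [ 94.96   0.43 -43.66]
blade origin in holder [-13.99  -0.18] z 46.84 force [ 0.3  0.7 -3. ] F holder [0.4 0.6]
clock: 15.95
eef_pos: [538.2, 73.4, 7.7]
tcp_rot: [[0.968, 0.251, 0.006], [0.251, -0.968, 0.002], [0.006, -0.0, -1.0]]
contact_force: [0.4, -0.1, -1.9]
gripper_width: 0.496
grip_force: 61.6
```

```bash
python3 -m crank '{"slide":[[0,0,0.0004],[0,0,0]],"twist":[[0,0,0],[0,0,0]]}';  python3 -m crank '{"slide":[[0,0,0.0004],[0,0,0]],"twist":[[0,0,0],[0,0,0]]}'
```

```text
clock: 16.2
eef_pos: [538.2, 73.4, 7.3]
tcp_rot: [[0.968, 0.251, 0.006], [0.251, -0.968, 0.002], [0.006, -0.0, -1.0]]
contact_force: [0.7, 0.4, -2.0]
gripper_width: 0.497
grip_force: 61.6
clock: 16.45
eef_pos: [538.2, 73.4, 7.1]
tcp_rot: [[0.968, 0.251, 0.006], [0.251, -0.968, 0.002], [0.007, 0.0, -1.0]]
contact_force: [-1.6, -0.9, 3.3]
gripper_width: 0.501
grip_force: 62.1
```

Contact: the load on the rail is about 5–6 N. I release briefly so the blade lies flat, then regrip it there.

```bash
python3 -m crank '{"slide":[[0,0,0],[0,0,0],[0,0,0]],"twist":[[0,0,0],[0,0,0],[0,0,0]]}' 0.65 40;  python3 rel.py; python3 -m crank '{"slide":[[0,0,0],[0,0,0],[0,0,0],[0,0,0]],"twist":[[0,0,0],[0,0,0],[0,0,0],[0,0,0]]}' 0 40; python3 rel.py
```

```text
clock: 16.82
eef_pos: [538.3, 73.5, 6.9]
tcp_rot: [[0.968, 0.251, 0.006], [0.251, -0.968, 0.002], [0.007, -0.0, -1.0]]
contact_force: [0.5, -0.4, 0.1]
gripper_width: 0.649
grip_force: 0.0
blade x 20 y -22.59 21.37
blade x 35 y -22.76 21.47
blade x 50 y -22.48 21.59
blade x 65 y -22.09 21.97
notch -5.0344636418705875 4.92344758679266
pin n 502 x 90.86..99.14 y -3.53..4.29 mean [ 94.92   0.36 -45.45]
blade origin in holder [-13.88  -0.18] z 45.04 force [ 0.5 -0.4  0.1] F holder [ 0.4 -0.5]
clock: 17.38
eef_pos: [538.3, 73.4, 7.1]
tcp_rot: [[0.968, 0.251, 0.006], [0.251, -0.968, 0.002], [0.007, 0.0, -1.0]]
contact_force: [-1.8, -0.4, 5.1]
gripper_width: 0.505
grip_force: 40.7
blade x 20 y -22.75 21.09
blade x 35 y -22.7 21.51
blade x 50 y -22.44 21.55
blade x 65 y -22.45 21.82
notch -5.069914709419073 4.8378411826728
pin n 500 x 90.93..98.92 y -3.54..4.23 mean [ 94.95   0.33 -45.18]
blade origin in holder [-13.91  -0.25] z 45.26 force [-1.8 -0.4  5.1] F holder [-1.9 -0. ]
```

```bash
python3 -m crank '{"slide":[[0,0,-0.0003],[0.003,0.0001,0],[0.005,0.0001,0],[0.005,0.0001,0],[0.004,0,0.0001],[0,0,0]],"twist":[[0,0,0],[0,0,0],[0,0,0],[0,0,0],[0,0,0],[0,0,0]]}'; python3 rel.py
```

```text
clock: 18.18
eef_pos: [555.5, 77.6, 7.2]
tcp_rot: [[0.968, 0.251, 0.007], [0.251, -0.968, 0.002], [0.008, -0.0, -1.0]]
contact_force: [0.7, 0.3, -0.3]
gripper_width: 0.503
grip_force: 40.8
blade x 20 y -22.82 21.1
blade x 35 y -22.59 21.36
blade x 50 y -22.54 21.64
blade x 65 y -22.42 21.66
notch -0.0937861070773296 0.23962270745831737
pin n 763 x 71.59..81.82 y -7.99..7.80 mean [ 7.711e+01  1.000e-02 -4.464e+01]
blade origin in holder [ 3.77 -0.24] z 45.35 force [ 0.7  0.3 -0.3] F holder [0.7 0.1]
```

```bash
S='twist'; python3 -m crank '{"slide":[[0.002,0,0],[0.002,0.0001,0],[0.001,0,0],[0,0,0]],"twist":[[0,0,0],[0,0,0],[0,0,0],[0,0,0]]}'; python3 -m crank '{"slide":[[0.0005,0,0],[0,0,0]],"twist":[[0,0,0],[0,0,0]]}'; python3 -m crank '{"slide":[[0.0005,0,0],[0,0,0]],"twist":[[0,0,0],[0,0,0]]}'
```

```text
clock: 18.73
eef_pos: [559.9, 78.7, 7.2]
tcp_rot: [[0.968, 0.251, 0.007], [0.251, -0.968, 0.002], [0.007, -0.0, -1.0]]
contact_force: [0.5, 0.8, -1.7]
gripper_width: 0.503
grip_force: 40.7
clock: 18.98
eef_pos: [560.1, 78.7, 7.2]
tcp_rot: [[0.968, 0.251, 0.006], [0.251, -0.968, 0.002], [0.006, -0.0, -1.0]]
contact_force: [0.5, -0.1, -1.4]
gripper_width: 0.505
grip_force: 40.7
clock: 19.23
eef_pos: [560.6, 78.8, 7.2]
tcp_rot: [[0.968, 0.251, 0.006], [0.251, -0.968, 0.002], [0.006, -0.0, -1.0]]
contact_force: [0.7, -0.4, -1.6]
gripper_width: 0.506
grip_force: 40.7
```

```bash
python3 -m crank '{"slide":[[0.0005,0,0],[0.0002,0,0],[0,0,0]],"twist":[[0,0,0],[0,0,0],[0,0,0]]}'; python3 -m crank '{"slide":[[0.0004,0,0],[0,0,0]],"twist":[[0,0,0],[0,0,0]]}'; python3 -m crank '{"slide":[[0.0003,0,0],[0,0,0]],"twist":[[0,0,0],[0,0,0]]}'
```

```text
clock: 19.6
eef_pos: [561.2, 78.9, 7.2]
tcp_rot: [[0.968, 0.251, 0.006], [0.251, -0.968, 0.002], [0.006, -0.0, -1.0]]
contact_force: [-0.3, 0.0, -1.9]
gripper_width: 0.512
grip_force: 40.7
clock: 19.85
eef_pos: [561.7, 79.1, 7.3]
tcp_rot: [[0.968, 0.251, 0.006], [0.251, -0.968, 0.002], [0.007, -0.0, -1.0]]
contact_force: [-0.5, -0.3, -1.3]
gripper_width: 0.504
grip_force: 40.7
clock: 20.1
eef_pos: [561.9, 79.1, 7.3]
tcp_rot: [[0.968, 0.251, 0.006], [0.251, -0.968, 0.002], [0.006, -0.0, -1.0]]
contact_force: [-1.0, -0.1, -2.1]
gripper_width: 0.506
grip_force: 40.7
```

```bash
python3 -m crank '{"slide":[[0.0003,0,0],[0,0,0]],"twist":[[0,0,0],[0,0,0]]}'; python3 -m crank '{"slide":[[0.0003,0,0],[0,0,0]],"twist":[[0,0,0],[0,0,0]]}'
```

```text
clock: 20.35
eef_pos: [562.2, 79.2, 7.3]
tcp_rot: [[0.968, 0.251, 0.006], [0.251, -0.968, 0.002], [0.006, -0.0, -1.0]]
contact_force: [-0.0, 0.5, -3.0]
gripper_width: 0.503
grip_force: 40.7
clock: 20.6
eef_pos: [562.5, 79.3, 7.3]
tcp_rot: [[0.968, 0.251, 0.006], [0.251, -0.968, 0.002], [0.006, -0.0, -1.0]]
contact_force: [-0.3, -0.7, -2.2]
gripper_width: 0.502
grip_force: 40.7
```

```bash
python3 -m crank '{"slide":[[0.0003,0,0],[0,0,0]],"twist":[[0,0,0],[0,0,0]]}'
```

```text
clock: 20.85
eef_pos: [562.6, 79.3, 7.2]
tcp_rot: [[0.968, 0.251, 0.006], [0.251, -0.968, 0.002], [0.006, -0.0, -1.0]]
contact_force: [-1.0, -0.3, -2.0]
gripper_width: 0.505
grip_force: 40.7
```

```bash
python3 -m crank '{"slide":[[0.0003,0,0],[0,0,0]],"twist":[[0,0,0],[0,0,0]]}'; python3 -m crank '{"slide":[[0.0002,0,0],[0,0,0]],"twist":[[0,0,0],[0,0,0]]}'
```

```text
clock: 21.1
eef_pos: [562.6, 79.3, 7.1]
tcp_rot: [[0.968, 0.251, 0.005], [0.251, -0.968, 0.001], [0.006, -0.0, -1.0]]
contact_force: [-2.4, -0.8, -1.4]
gripper_width: 0.505
grip_force: 40.8
clock: 21.35
eef_pos: [562.7, 79.3, 7.1]
tcp_rot: [[0.968, 0.251, 0.005], [0.251, -0.968, 0.001], [0.005, 0.0, -1.0]]
contact_force: [-4.6, -0.6, 0.1]
gripper_width: 0.503
grip_force: 40.9
```

```bash
python3 rel.py
```

```text
blade x 20 y -22.73 21.11
blade x 35 y -22.75 21.26
blade x 50 y -22.45 21.73
blade x 65 y -22.33 21.85
notch -0.08896642598320553 0.24697581250332024
pin n 1123 x 61.84..76.76 y -8.12..7.61 mean [ 69.49  -0.22 -44.6 ]
blade origin in holder [11.29 -0.27] z 45.28 force [-4.6 -0.6  0.1] F holder [-4.6  0.5]
```

```bash
python3 -m crank '{"slide":[[0.0003,0,-0.0001],[0,0,0]],"twist":[[0,0,0],[0,0,0]]}'
```

```text
clock: 21.65
eef_pos: [562.7, 79.3, 7.2]
tcp_rot: [[0.968, 0.251, 0.005], [0.251, -0.968, 0.001], [0.005, 0.0, -1.0]]
contact_force: [-4.6, -1.9, -0.5]
gripper_width: 0.503
grip_force: 40.8
```

```bash
python3 -m crank '{"slide":[[0.0002,0,0],[0,0,0]],"twist":[[0,0,0],[0,0,0]]}'
```

```text
clock: 21.9
eef_pos: [562.7, 79.3, 7.2]
tcp_rot: [[0.968, 0.251, 0.004], [0.251, -0.968, 0.001], [0.005, 0.0, -1.0]]
contact_force: [-6.0, -1.8, -0.1]
gripper_width: 0.511
grip_force: 40.9
```

```bash
python3 -m crank '{"slide":[[0.0003,0,0],[0,0,0]],"twist":[[0,0,0],[0,0,0]]}'
```

```text
clock: 22.15
eef_pos: [562.8, 79.3, 7.2]
tcp_rot: [[0.968, 0.251, 0.004], [0.251, -0.968, 0.001], [0.004, 0.0, -1.0]]
contact_force: [-6.4, -1.0, 1.9]
gripper_width: 0.505
grip_force: 41.0
```

```bash
python3 -m crank '{"slide":[[0.0002,0,0],[0,0,0]],"twist":[[0,0,0],[0,0,0]]}'
```

```text
clock: 22.4
eef_pos: [562.7, 79.3, 7.1]
tcp_rot: [[0.968, 0.251, 0.004], [0.251, -0.968, 0.001], [0.004, 0.0, -1.0]]
contact_force: [-7.8, -2.6, 1.4]
gripper_width: 0.504
grip_force: 41.0
```

```bash
python3 -m crank '{"slide":[[0.0004,0,-0.0002],[0,0,0],[0,0,0]],"twist":[[0,0,0],[0,0,0],[0,0,0]]}'
```

```text
clock: 22.78
eef_pos: [562.7, 79.3, 7.2]
tcp_rot: [[0.968, 0.251, 0.003], [0.251, -0.968, 0.001], [0.003, 0.0, -1.0]]
contact_force: [-8.2, -1.8, 0.6]
gripper_width: 0.506
grip_force: 40.9
```

```bash
python3 -m crank '{"slide":[[0.0003,0,0],[0,0,0]],"twist":[[0,0,0],[0,0,0]]}'
```

```text
clock: 23.02
eef_pos: [562.8, 79.3, 7.2]
tcp_rot: [[0.968, 0.251, 0.002], [0.251, -0.968, 0.001], [0.002, 0.0, -1.0]]
contact_force: [-9.0, -2.3, 1.3]
gripper_width: 0.505
grip_force: 41.0
```

```bash
python3 -m crank '{"slide":[[0.0002,0,0],[0,0,0],[0,0,0]],"twist":[[0,0,0],[0,0,0],[0,0,0]]}'
```

```text
clock: 23.4
eef_pos: [562.7, 79.3, 7.1]
tcp_rot: [[0.968, 0.251, 0.002], [0.251, -0.968, 0.0], [0.002, 0.0, -1.0]]
contact_force: [-9.3, -2.6, 2.0]
gripper_width: 0.506
grip_force: 41.1
```

```bash
python3 -m crank '{"slide":[[0.0004,0,-0.0002],[0,0,0],[0,0,0]],"twist":[[0,0,0],[0,0,0],[0,0,0]]}'
```

```text
clock: 23.78
eef_pos: [562.8, 79.4, 7.1]
tcp_rot: [[0.968, 0.251, 0.001], [0.251, -0.968, 0.0], [0.001, 0.0, -1.0]]
contact_force: [-10.6, -1.3, 0.6]
gripper_width: 0.502
grip_force: 40.9
```

```bash
python3 -m crank '{"slide":[[0.0002,0,-0.0001],[0,0,0],[0,0,0],[0,0,0],[0,0,0],[0,0,0]],"twist":[[0,0,0],[0,0,0],[0,0,0],[0,0,0],[0,0,0],[0,0,0]]}'
```

```text
clock: 24.52
eef_pos: [562.8, 79.3, 7.2]
tcp_rot: [[0.968, 0.251, 0.001], [0.251, -0.968, 0.0], [0.001, 0.0, -1.0]]
contact_force: [-10.2, -1.4, -0.3]
gripper_width: 0.503
grip_force: 40.9
```

```bash
python3 -m crank '{"slide":[[0,0,0],[0,0,0],[0,0,0],[0,0,0],[0,0,0],[0,0,0],[0,0,0],[0,0,0]],"twist":[[0,0,0],[0,0,0],[0,0,0],[0,0,0],[0,0,0],[0,0,0],[0,0,0],[0,0,0]]}'; python3 rel.py|tail -1
```

```text
clock: 25.52
eef_pos: [562.8, 79.3, 7.2]
tcp_rot: [[0.968, 0.251, 0.001], [0.251, -0.968, 0.0], [0.001, 0.0, -1.0]]
contact_force: [-10.6, -3.3, 0.0]
gripper_width: 0.505
grip_force: 40.9
blade origin in holder [11.53 -0.29] z 45.2 force [-10.6  -3.3   0. ] F holder [-11.1  -0.7]
```

Held at about 10.5–11 N for over 1.7 s. I ease the push off and release.

```bash
python3 -m crank '{"slide":[[-0.001,0,0],[-0.0008,0,0],[0,0,0]],"twist":[[0,0,0],[0,0,0],[0,0,0]]}'; python3 -m crank '{"slide":[[0,0,0],[0,0,0],[0,0,0],[0,0,0],[0,0,0]],"twist":[[0,0,0],[0,0,0],[0,0,0],[0,0,0],[0,0,0]]}' 1 40; python3 -m crank '{"slide":[[0,0,-0.01],[0,0,-0.03],[0,0,-0.05],[0,0,-0.04],[0,0,0],[0,0,0]],"twist":[[0,0,0],[0,0,0],[0,0,0],[0,0,0],[0,0,0],[0,0,0]]}'
cat > seen.py <<'E'
import sys
from h import *
im,d,K,T=shot('wrist',sys.argv[1]); P=cloud(d,K,T)
a=np.radians(13.7); c=np.array([583.05,95.9]); Rh=np.array([[np.cos(a),-np.sin(a)],[np.sin(a),np.cos(a)]]); o=c-Rh@[10,10]
H=np.concatenate([(P[...,:2]-o)@Rh,P[...,2:]],-1); x,y,z=H[...,0],H[...,1],H[...,2]
m=(d>0)&(abs(z-51.4)<1.8)&(abs(y)<26)&(x>-70)&(x<85); print('blade',m.sum(),cv2.minAreaRect(H[m][:,:2].astype(np.float32)),np.median(z[m]))
m=(d>0)&(abs(z-51.4)<1.8)&(abs(y)<20)&(x>-45)&(x<50);A=np.c_[x[m],y[m],np.ones(m.sum())];print('plane',np.linalg.lstsq(A,z[m],rcond=None)[0].round(4))
m=(d>0)&(z>75)&(z<86)&(x>15)&(x<100)&(y>-20)&(y<70);k=H[m];print('knob',len(k),k.mean(0),k.min(0),k.max(0))
print('knob at 0.15 world',o+Rh@[74.4,35.2])
E
python3 seen.py w6.png
```

```text
clock: 25.95
eef_pos: [562.7, 79.3, 7.5]
tcp_rot: [[0.968, 0.251, 0.004], [0.251, -0.968, 0.001], [0.004, 0.0, -1.0]]
contact_force: [-5.9, -2.0, -2.5]
gripper_width: 0.504
grip_force: 40.8
clock: 26.58
eef_pos: [564.1, 79.7, 7.9]
tcp_rot: [[0.968, 0.251, 0.007], [0.251, -0.968, 0.002], [0.007, -0.0, -1.0]]
contact_force: [-0.0, 1.1, 0.0]
gripper_width: 0.998
grip_force: 0.0
clock: 27.32
eef_pos: [562.8, 79.4, 138.0]
tcp_rot: [[0.968, 0.251, 0.006], [0.251, -0.968, 0.002], [0.007, 0.0, -1.0]]
contact_force: [-0.2, 0.2, -0.4]
gripper_width: 1.002
grip_force: 0.0
blade 7332 ((12.18204116821289, -0.023162841796875), (117.71763610839844, 44.09797668457031), 0.1743924468755722) 51.4555676447127
plane [ 2.00000e-03 -3.00000e-04  5.14178e+01]
knob 285 [74.6473498  35.00108271 81.67773865] [69.14554682 29.56745395 75.6125344 ] [80.20132321 41.13479248 84.37264652]
knob at 0.15 world [639.64944205 135.63541443]
```

View pics/w6.png

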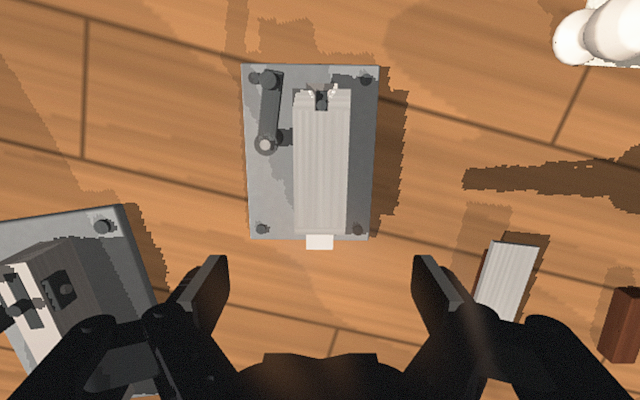

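The blade lies straight (0.17° off) and flat, and it is home: its front edge is at holder x ≈ 71 mm, in the picture at row 90. The keeper is still at its start, knob at (272,80). Next is the keeper.

```bash
python3 -m crank '{"slide":[[0,0,0],[0,0,0]],"twist":[[0,-0.38,0],[0,0,0]]}' 0.4 20
python3 - <<'E'
from h import *
go([639.95,134.7,70],14.5)
E
```

```text
clock: 27.62
eef_pos: [562.8, 79.5, 137.0]
tcp_rot: [[0.968, 0.251, -0.002], [0.251, -0.968, -0.0], [-0.002, -0.0, -1.0]]
contact_force: [0.4, 0.4, -0.5]
gripper_width: 0.608
grip_force: 0.0
yaw0 14.53 twistz 0.03 tilt 0.10 slide(m) [ 0.0885 -0.0342  0.067 ] rows>=1.9
```

```bash
python3 -m crank '{"slide":[[0.035,-0.014,0.015],[0.035,-0.014,0.025],[0.0185,-0.0062,0.027],[0,0,0],[0,0,0],[0,0,0]],"twist":[[0,0,0],[0,0,0],[0,0,0],[0,0,0],[0,0,0],[0,0,0]]}'
python3 - <<'E'
from h import *
go([639.95,134.7,40],14.5)
E
```

```text
clock: 28.38
eef_pos: [640.3, 134.1, 72.1]
tcp_rot: [[0.968, 0.25, 0.001], [0.25, -0.968, -0.0], [0.001, 0.0, -1.0]]
contact_force: [0.4, 0.2, -0.3]
gripper_width: 0.399
grip_force: 0.0
yaw0 14.48 twistz -0.02 tilt 0.06 slide(m) [-0.0002 -0.0007  0.0321] rows>=0.5
```

```bash
python3 -m crank '{"slide":[[-0.0002,-0.0006,0.01],[0,0,0.012],[0,0,0.009],[0,0,0],[0,0,0]],"twist":[[0,0,0],[0,0,0],[0,0,0],[0,0,0],[0,0,0]]}'; python3 -m crank '{"slide":[[0,0,0],[0,0,0],[0,0,0],[0,0,0],[0,0,0]],"twist":[[0,0,0],[0,0,0],[0,0,0],[0,0,0],[0,0,0]]}' 0 25
python3 - <<'E'
# arc waypoints in holder frame -> tool frame (tool yaw 14.5, holder 13.7)
import numpy as np
th=np.r_[0.155,np.arange(0.3,1.66,0.1),1.6]; th.sort()
p=np.c_[30+45*np.cos(th),42-45*np.sin(th)]; d=np.diff(p,axis=0)/1000
a=np.radians(-0.8)  # holder dir in tool: x_t = dx cos - ..., y_t=-(...)
for t,(x,y) in zip(th[1:],d):
    X=x*np.cos(a)-y*np.sin(a); Y=x*np.sin(a)+y*np.cos(a); print(round(t,2),round(X,4),round(-Y,4))
E
```

```text
clock: 29.0
eef_pos: [640.0, 135.3, 39.8]
tcp_rot: [[0.968, 0.251, -0.0], [0.251, -0.968, -0.0], [-0.0, -0.0, -1.0]]
contact_force: [0.8, -0.3, 0.2]
gripper_width: 0.4
grip_force: 0.0
clock: 29.62
eef_pos: [640.1, 135.7, 40.7]
tcp_rot: [[0.968, 0.251, 0.001], [0.251, -0.968, 0.0], [0.001, -0.0, -1.0]]
contact_force: [-1.3, 0.9, 5.4]
gripper_width: 0.125
grip_force: 48.0
0.3 -0.0016 0.0063
0.4 -0.0016 0.0042
0.5 -0.002 0.004
0.6 -0.0024 0.0038
0.7 -0.0028 0.0035
0.8 -0.0031 0.0032
0.9 -0.0034 0.0029
1.0 -0.0037 0.0026
1.1 -0.0039 0.0022
1.2 -0.0041 0.0018
1.3 -0.0043 0.0014
1.4 -0.0044 0.0009
1.5 -0.0045 0.0005
1.6 -0.0045 0.0
1.6 -0.0 -0.0
```

The knob is pinched (opening 0.125, about 11 mm). I follow the arc.

```bash
python3 -m crank '{"slide":[[0,0,-0.0005],[-0.0016,0.0063,0],[-0.0016,0.0042,0],[-0.002,0.004,0],[-0.0024,0.0038,0],[-0.0028,0.0035,0],[0,0,0]],"twist":[[0,0,0],[0,0,0],[0,0,0],[0,0,0],[0,0,0],[0,0,0],[0,0,0]]}'
```

```text
clock: 30.5
eef_pos: [636.4, 111.5, 41.1]
tcp_rot: [[0.968, 0.25, 0.002], [0.25, -0.968, 0.001], [0.002, -0.0, -1.0]]
contact_force: [2.4, 2.2, 6.2]
gripper_width: 0.125
grip_force: 29.2
```

```bash
python3 -m crank '{"slide":[[-0.0031,0.0032,-0.0005],[-0.0034,0.0029,0],[-0.0037,0.0026,0],[-0.0039,0.0022,0],[-0.0041,0.0018,0],[0,0,0]],"twist":[[0,0,0],[0,0,0],[0,0,0],[0,0,0],[0,0,0],[0,0,0]]}'; python3 -m crank '{"slide":[[-0.0043,0.0014,0],[-0.0044,0.0009,0],[0,0,0]],"twist":[[0,0,0],[0,0,0],[0,0,0]]}'
```

```text
clock: 31.25
eef_pos: [620.3, 94.2, 41.1]
tcp_rot: [[0.968, 0.251, -0.001], [0.251, -0.968, -0.0], [-0.001, 0.0, -1.0]]
contact_force: [0.9, 1.3, 6.8]
gripper_width: 0.124
grip_force: 30.8
clock: 31.62
eef_pos: [612.6, 89.7, 41.1]
tcp_rot: [[0.968, 0.25, -0.0], [0.25, -0.968, -0.001], [-0.0, 0.0, -1.0]]
contact_force: [2.2, 1.4, 6.6]
gripper_width: 0.127
grip_force: 30.8
```

```bash
python3 -m crank '{"slide":[[-0.0045,0.0005,0],[-0.003,0,0],[0,0,0]],"twist":[[0,0,0],[0,0,0],[0,0,0]]}'; python3 -m crank '{"slide":[[-0.0015,0,0],[0,0,0]],"twist":[[0,0,0],[0,0,0]]}'
```

```text
clock: 32.0
eef_pos: [605.6, 86.8, 41.1]
tcp_rot: [[0.968, 0.25, -0.0], [0.25, -0.968, -0.001], [-0.0, 0.001, -1.0]]
contact_force: [2.8, -0.2, 7.6]
gripper_width: 0.126
grip_force: 31.0
clock: 32.25
eef_pos: [604.7, 86.6, 41.1]
tcp_rot: [[0.968, 0.25, 0.001], [0.25, -0.968, -0.001], [0.0, 0.001, -1.0]]
contact_force: [4.1, -0.1, 5.4]
gripper_width: 0.127
grip_force: 30.5
```

```bash
python3 -m crank '{"slide":[[-0.001,0,0],[0,0,0]],"twist":[[0,0,0],[0,0,0]]}'
```

```text
clock: 32.5
eef_pos: [604.2, 86.4, 41.1]
tcp_rot: [[0.968, 0.25, 0.001], [0.25, -0.968, -0.001], [0.001, 0.001, -1.0]]
contact_force: [5.9, -0.0, 4.2]
gripper_width: 0.129
grip_force: 30.2
```

```bash
python3 -m crank '{"slide":[[-0.0007,0,0],[0,0,0]],"twist":[[0,0,0],[0,0,0]]}'
```

```text
clock: 32.75
eef_pos: [602.9, 86.0, 41.1]
tcp_rot: [[0.968, 0.25, 0.0], [0.25, -0.968, -0.001], [-0.0, 0.001, -1.0]]
contact_force: [3.6, -0.6, 6.2]
gripper_width: 0.128
grip_force: 30.8
```

```bash
python3 -m crank '{"slide":[[-0.001,0,0],[0,0,0]],"twist":[[0,0,0],[0,0,0]]}'; python3 -m crank '{"slide":[[-0.0008,0,0],[0,0,0]],"twist":[[0,0,0],[0,0,0]]}'
```

```text
clock: 33.0
eef_pos: [602.2, 85.8, 41.1]
tcp_rot: [[0.968, 0.25, 0.001], [0.25, -0.968, -0.001], [0.001, 0.001, -1.0]]
contact_force: [3.3, -0.3, 6.1]
gripper_width: 0.128
grip_force: 30.5
clock: 33.25
eef_pos: [601.8, 85.7, 41.1]
tcp_rot: [[0.968, 0.25, 0.001], [0.25, -0.968, -0.001], [0.001, 0.001, -1.0]]
contact_force: [6.6, -0.7, 3.5]
gripper_width: 0.12
grip_force: 30.2
```

```bash
python3 -m crank '{"slide":[[0.001,0,0],[0,0,0],[0,0,0],[0,0,0]],"twist":[[0,0,0],[0,0,0],[0,0,0],[0,0,0]]}' 0.4 20;  python3 -m crank '{"slide":[[0,0,-0.01],[0,0,-0.03],[0,0,-0.04],[-0.01,0,-0.03],[-0.02,0,0],[0,0,0],[0,0,0]],"twist":[[0,0,0],[0,0,0],[0,0,0],[0,0,0],[0,0,0],[0,0,0],[0,0,0]]}'; python3 seen.py w7.png
```

```text
clock: 33.75
eef_pos: [601.3, 86.9, 40.5]
tcp_rot: [[0.968, 0.251, -0.001], [0.251, -0.968, -0.0], [-0.001, -0.0, -1.0]]
contact_force: [-0.0, -0.3, -0.0]
gripper_width: 0.398
grip_force: 0.0
clock: 34.62
eef_pos: [573.4, 79.6, 151.1]
tcp_rot: [[0.968, 0.251, 0.0], [0.251, -0.968, 0.0], [0.0, -0.0, -1.0]]
contact_force: [-0.3, -0.1, -0.2]
gripper_width: 0.402
grip_force: 0.0
blade 5714 ((11.524738311767578, -0.13634872436523438), (44.00996398925781, 118.85432434082031), 89.96119689941406) 51.435134554425275
plane [2.1000e-03 7.0000e-04 5.1404e+01]
knob 214 [31.30632684 -3.14021923 81.37200657] [24.66936947 -8.9716491  75.03934867] [36.74999563  2.25219528 83.84086018]
knob at 0.15 world [639.64944205 135.63541443]
```

View pics/w7.png

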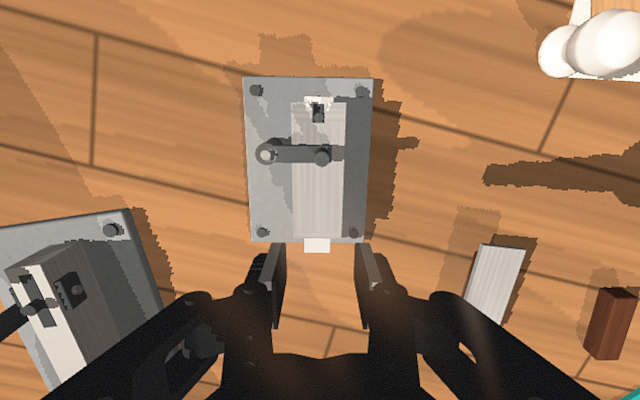

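The keeper lies across the blade at (290,155), but the knob reads x ≈ 31 and the stop would put it at 28.7, so it is about 2 mm short: the pads slipped. The blade has not moved. I nudge it to the stop with shut fingers from the +x side.

```bash
python3 -m crank '{"slide":[[0,0,0],[0,0,0],[0,0,0],[0,0,0]],"twist":[[0,0,0],[0,0,0],[0,0,0],[0,0,0]]}' 0 20
python3 - <<'E'
from h import *
go([628.2,92.5,42],14.5)
E
```

```text
clock: 35.17
eef_pos: [573.0, 79.4, 150.8]
tcp_rot: [[0.968, 0.251, -0.0], [0.251, -0.968, -0.0], [-0.0, -0.0, -1.0]]
contact_force: [0.5, -0.0, -0.4]
gripper_width: 0.002
grip_force: 0.0
yaw0 14.52 twistz 0.02 tilt 0.02 slide(m) [0.0567 0.0012 0.1088] rows>=2.0
```

```bash
python3 -m crank '{"slide":[[0.028,0.0006,0],[0.0287,0.0006,0],[0,0,0.04],[0,0,0.04],[0,0,0.02],[0,0,0.009],[0,0,0],[0,0,0]],"twist":[[0,0,0],[0,0,0],[0,0,0],[0,0,0],[0,0,0],[0,0,0],[0,0,0],[0,0,0]]}'; python3 -m crank '{"slide":[[-0.002,0,0],[-0.002,0,0],[0,0,0]],"twist":[[0,0,0],[0,0,0],[0,0,0]]}'; python3 -m crank '{"slide":[[-0.001,0,0],[-0.001,0,0],[0,0,0]],"twist":[[0,0,0],[0,0,0],[0,0,0]]}'
```

```text
clock: 36.17
eef_pos: [628.8, 92.6, 42.9]
tcp_rot: [[0.968, 0.251, 0.002], [0.251, -0.968, 0.0], [0.002, 0.0, -1.0]]
contact_force: [0.1, 0.5, -0.2]
gripper_width: 0.002
grip_force: 0.0
clock: 36.55
eef_pos: [624.1, 91.4, 42.2]
tcp_rot: [[0.968, 0.251, 0.0], [0.251, -0.968, -0.0], [0.0, 0.0, -1.0]]
contact_force: [-0.5, 0.4, -0.2]
gripper_width: -0.002
grip_force: 0.0
clock: 36.92
eef_pos: [622.6, 90.9, 42.0]
tcp_rot: [[0.968, 0.251, 0.0], [0.251, -0.968, 0.0], [0.0, 0.0, -1.0]]
contact_force: [1.5, -0.4, 1.3]
gripper_width: -0.004
grip_force: 0.7
```

```bash
python3 -m crank '{"slide":[[-0.0007,0,0],[-0.0007,0,0],[0,0,0]],"twist":[[0,0,0],[0,0,0],[0,0,0]]}'; python3 -m crank '{"slide":[[-0.0007,0,0],[0,0,0]],"twist":[[0,0,0],[0,0,0]]}'
```

```text
clock: 37.3
eef_pos: [621.8, 90.7, 42.0]
tcp_rot: [[0.968, 0.251, 0.001], [0.251, -0.968, 0.0], [0.001, 0.0, -1.0]]
contact_force: [5.1, 0.0, -1.6]
gripper_width: 0.004
grip_force: 2.5
clock: 37.55
eef_pos: [621.7, 90.7, 42.1]
tcp_rot: [[0.968, 0.251, 0.003], [0.251, -0.968, 0.001], [0.003, 0.0, -1.0]]
contact_force: [6.7, 0.3, -2.2]
gripper_width: 0.002
grip_force: 3.5
```

```bash
python3 -m crank '{"slide":[[-0.0006,0,0],[0,0,0]],"twist":[[0,0,0],[0,0,0]]}'
```

```text
clock: 37.8
eef_pos: [621.7, 90.7, 42.2]
tcp_rot: [[0.968, 0.251, 0.003], [0.251, -0.968, 0.001], [0.004, 0.0, -1.0]]
contact_force: [7.9, 0.4, -4.2]
gripper_width: -0.001
grip_force: 4.3
```

At the stop: 8 N and it no longer moves. I back off and check.

```bash
python3 -m crank '{"slide":[[0.008,0,0],[0.005,0,0],[0,0,-0.03],[0,0,-0.05],[-0.02,0,-0.04],[-0.03,0,0],[0,0,0],[0,0,0]],"twist":[[0,0,0],[0,0,0],[0,0,0],[0,0,0],[0,0,0],[0,0,0],[0,0,0],[0,0,0]]}'; python3 seen.py w8.png
python3 - <<'E'
import cv2; im=cv2.imread('pics/w8.png'); cv2.imwrite('pics/w8c.png',cv2.resize(im[60:270,220:400],None,fx=2.8,fy=2.8,interpolation=cv2.INTER_CUBIC))
E
```

```text
clock: 38.8
eef_pos: [584.1, 81.2, 161.7]
tcp_rot: [[0.968, 0.251, -0.0], [0.251, -0.968, 0.0], [-0.0, -0.0, -1.0]]
contact_force: [0.3, -0.1, -0.0]
gripper_width: -0.001
grip_force: 0.0
blade 5077 ((12.47836685180664, -0.034564971923828125), (117.0448226928711, 43.94867706298828), 0.05177593603730202) 51.46297738877638
plane [1.00000e-03 5.00000e-04 5.14266e+01]
knob 192 [29.4818087  -3.0746897  81.45666798] [23.43619341 -8.99564088 76.09401568] [35.05738242  2.8709825  83.55729809]
knob at 0.15 world [639.64944205 135.63541443]
```

View pics/w8c.png

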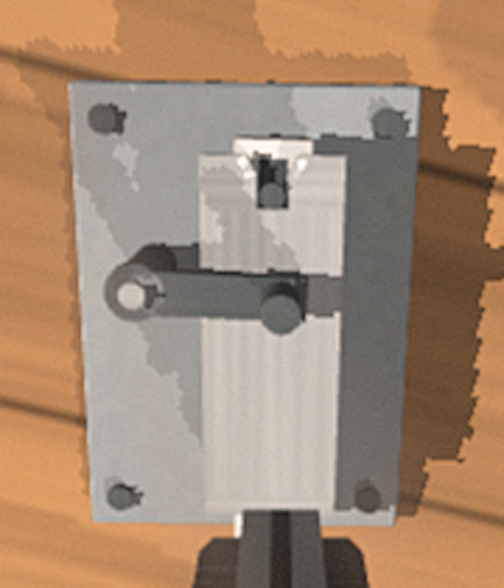

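The pin sits at the notch bottom (272,195). The keeper lies across the blade at its stop, knob at (282,305). The blade's front edge has not moved (x ≈ 71.0), and the arm touches nothing.

```bash
python3 -c "
from rig import ctrl
print(ctrl.sign_off())"
```

```text
the job is handed in; nothing more can be done
None
```

The notched blade is home against the pin's hard stop, held there at about 10–11 N for over a second, then released; the keeper is across it at its stop, and the job was handed in at about 39 s with the arm clear.

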